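Zero a rinse valve and open it a quarter turn

ROBOT

A 6-joint arm with a two-finger parallel gripper is mounted at the origin on the work surface. World frame = base frame: x ahead of the robot, y to its left, z up, the work surface at z = 0. Lengths are in m, angles in rad, forces in N, time in s.
With the tool pointing down it reaches from about 0.225 to 0.875 m from the base axis. Payload 3.4 kg.
Tool frame: the origin (TCP) lies where the fingers leave the gripper's body, on its centre line; the fingertips stand 73 mm ahead of it and the grasp point (between the pads) lies 54 mm ahead of it (manip.grip_point_offset is the distance from the TCP to the grasp point, in m); z points along the fingers, y is the line along which they close (so a half turn about z gives the same grasp; the last joint's range is limited). The gripper opens to 85 mm and grips with 20 to 120 N. Pads are 22 mm wide; open, the fingers measure 114 mm over their backs; the gripper's body (76 mm by 85 mm) begins 54 mm behind the grasp point. The pads swing forward as they close: fully open they stand 13 mm farther back than shut.
Start: joints at [0.991, 0.276, 1.505, -0, 1.361, -0.121], TCP at [0.255, 0.516, 0.304] pointing down, gripper open.
Joint ranges: [-2.89, 2.89], [-0.75, 2.08], [0.22, 2.7], [-1.18, 4.32], [0.11, 2.71], [-2.7, 2.7]. Speed limits (rad/s): [2.57, 2.57, 3.14, 3.14, 3.14, 3.14].

INTERFACE

Orientations are given as a unit quaternion [w, x, y, z].
In Python, from rig import sensors, cams, manip, spotter gives the robot as it stands.
- The arm moves only by the tool drive_tool, never from a script. Its argument "targets" is a list of rows, each a list of 4 numbers: the shift along the world's x, y, z in m, then the turn about the world's z in degrees. In form: [[dx, dy, dz, spin], ...]. A call has exactly 5 rows; each row shifts and turns the commanded pose from where the row before left it; what a row does not reach is not made up. A row lasts 1/8 s, in which the tool goes at most 62.5 mm and 10.7 degrees, less where a joint would pass 70% of its speed; a pose out of reach is approached as far as the arm can. A call is refused whole if a number of a shift passes 0.0625 or a number of a turn 10.7, either way. A call with a gripper value outside its range is refused whole. "jaw" is the finger opening in m, from 0 to 0.0854, set as the call begins (left out, the last holds). The fingers move at their own pace and stop on an object; "force" is the grip in N (left out, the last holds). Time passes only in rows, so rows that do not move let the fingers close, or fill a call up. It gives the time, the measured TCP pose, the force and the opening at its end, in the units of the state.
- sensors.get_state(): the state, without advancing time (a new reading comes with each control period).
- cams.get_image(name): name is "scene" or "top" or "wrist"; returns a dict with "color" (420x560x3 uint8, red, green, blue), "intrinsics" (3x3 intrinsics, pixels), "D" ([k1, k2, p1, p2, k3] as OpenCV has them; the pictures are not rectified), "R" (3x3) and "t" (3): a world point X has camera coordinates R X + t. Camera axes: x right, y down, z forward; pixel columns grow to the right and rows downward; lengths in m; the calibration is good to about 2 mm. A picture is of the moment at which its call begins. There is no depth.
- manip.sign_off(): hands the job in, once; it reports no verdict.
Trained networks look in the newest picture that a camera, given by its name, has taken for a name from the list of things; names that differ only in an ending like _2 or _b are one class to them, and where a whole thing is asked for, a point or a joint stands for the part that bears it (a point fixed in the world has none). Each returns a list of dicts, best first, with "score" (0 to 1); they miss things now and then, are a little off and sometimes report something else, mostly with a low value. They report only what shows in the picture. A call takes as long as a camera call. They do not tell look-alikes from the thing itself.
- spotter.find_in(query, camera): "point" ([x, y, z] in m, in world coordinates, good to about 4 mm: the middle of the surface that is visible of it).
- spotter.landmark_of(query, camera): "point" ([x, y, z] in m, in world coordinates, good to about 4 mm: a listed point, or the origin of a listed thing).
The state is a dict: "clock": time; "qpos": joint angles; "qd": joint speeds; "effort": joint torques, N m; "position": TCP position; "ee_rot": TCP orientation; "contact_force": force on the tool from outside, world axes, zero at the start; "moment": the same for the moment, N m; "width": finger opening in m.
Only numpy, scipy, OpenCV 4.12 (cv2) and the standard library are available. Lean on these libraries where they do the work, as an engineer would, in place of code of your own. Each camera call takes 0.05 s, during which the arm holds its last target. There are 200 camera calls.

TASK

On the rinse station, find the steel instrument with the red hub and go to the thumbscrew valve behind its cradle: turn that thumbscrew clockwise until it seats fully, then back it off a quarter turn and keep gripping it there, still, so that the lock nut can be set; the program finishes while holding the thumbscrew. Leave the other valve's setting, both instruments and everything else on the table as they are.

Things in the scene. Friction and masses are not known exactly. Their poses are not given: they have to be found in the camera images.
- station: fixed rinse station: base plate 300 (x) x 320 (y) x 12 mm; origin under its centre, on the table; x points from instruments to valves, y left, z up. Valve blocks 45 x 45 mm, top 55 mm above the table, at x +80, y +85 (a) and -85 mm (b), each with a white dial 52 mm wide (top 72 mm up) under a black wing thumbscrew; before each (-x) a cradle of two saddles, 44 mm high
- sheath: instrument 1: steel tube 12 mm in diameter with a RED hub 20 mm in diameter and 40 mm long, 170 mm long in all, 90 g; loose, lies along the station's x in cradle a or b; hub end towards -x. Origin on its axis, mid-length, 36 mm above the table
- probe: instrument 2: same shape but black tube and BLUE hub; lies in the other cradle; not to be disturbed
- slot_a (a point): centre of cradle a (station x -70, y +85, 36 mm above the table); whatever lies here belongs to valve a
- slot_b (a point): centre of cradle b (station x -70, y -85, 36 mm above the table); whatever lies here belongs to valve b
- screw_a (a joint): turn of thumbscrew a, rad, growing clockwise from above (closing). Hard stop, fully seated, at 3.2; before it a steady light friction of 0.06 N m; stays where left, does not rise or sink. Starts 0.6 to 1.5 short of seated. In the station frame the white-marked wing end lies at the angle (3.2 - value), counter-clockwise from +x; seated it points along +x, at the red tick on the dial
- wing_a: black wing of thumbscrew a, the part to grip from above: an upright flat bar 40 mm long (along its own x), 11 mm thick (its y), 34 mm tall, from 80.5 to 114.5 mm above the table; a white mark on top shows its +x end. Origin on the screw's axis 71 mm above the table
- grip_a (a point): point on the screw's axis inside wing a, 101 mm above the table, at the height to grip
- tip_a (a point): middle of the white-marked end face of wing a, 20 mm from the screw's axis, 101 mm above the table
- screw_b (a joint): turn of thumbscrew b, rad, growing clockwise from above (closing). Hard stop, fully seated, at 3.2; before it a steady light friction of 0.06 N m; stays where left, does not rise or sink. Starts 0.6 to 1.5 short of seated. In the station frame the white-marked wing end lies at the angle (3.2 - value), counter-clockwise from +x; seated it points along +x, at the red tick on the dial
- wing_b: black wing of thumbscrew b, the part to grip from above: an upright flat bar 40 mm long (along its own x), 11 mm thick (its y), 34 mm tall, from 80.5 to 114.5 mm above the table; a white mark on top shows its +x end. Origin on the screw's axis 71 mm above the table
- grip_b (a point): point on the screw's axis inside wing b, 101 mm above the table, at the height to grip
- tip_b (a point): middle of the white-marked end face of wing b, 20 mm from the screw's axis, 101 mm above the table
- cup: small clear cup, 50 mm across, 50 mm tall, loose on the base plate between the two cradles; bystander; origin at the centre of its underside
- bottle: white detergent bottle, 70 mm across, 190 mm tall, to the robot's right; bystander; origin at the centre of its underside
- bowl: steel bowl, 150 mm across, 50 mm tall, to the robot's left; bystander; origin at the centre of its underside
- brush: blue-handled cleaning brush lying to the robot's right; bystander
- jar: amber jar, 60 mm across, 80 mm tall, to the robot's left; bystander; origin at the centre of its underside
Mind the look-alikes: they are no part of the job. What is shaped like the sheath but pink or yellow is not meant.

How it is judged:
By the outcome, as a careful person would: the job done as asked, in the order asked, and still so for the second after the job is handed in, while the arm keeps its last pose, push and grip.
It also fails if it takes over 38 s, if anything falls off the work surface, if the arm or the gripper's body presses on something with over 40 N, if the wrist force passes 120 N, or if a joint passes its speed limit or range.

## Working session

There is one attempt and no reset: what is moved stays moved. The work goes in short steps, Python scripts to look and compute and a tool call to move; the robot and the scene stay as the last step left them, time stands still between calls to the robot, and variables do not carry over. Pictures are saved under pics/ and viewed, on a budget of 10 in all, crops included, one or two more only if the job needs it, and the job is handed in when it is done.

Besides the shell and the picture viewer there is one more tool, called after "Call:" as a command line: name --pt "numbers of a row" for each row, then --argument value for the rest. drive_tool: Moves the arm, as the interface text tells. Its arguments: {"type":"object","properties":{"targets":{"type":"array","items":{"type":"array","items":{"type":"number"}}},"jaw":{"type":"number"},"force":{"type":"number"}},"required":["targets"]}

```bash
mkdir -p pics; python3 - <<'E'
from rig import sensors, cams, manip, spotter
import cv2,numpy as np
s=sensors.get_state(); print(s)
print(manip.grip_point_offset)
a=cams.get_image("scene");b=cams.get_image("top")
for n,i in(("scene",a),("top",b)):
    cv2.imwrite(f"pics/{n}0.png",i["color"][:,:,::-1])
for c in("top","scene"):
  for q in("station","sheath","probe","wing_a","grip_a","tip_a","slot_a","cup"):
    print(c,q,[(np.round(d["point"],3).tolist(),round(d["score"],2)) for d in spotter.landmark_of(q,c)])
E
```

```text
{'clock': 0.0, 'qpos': array([ 9.90993968e-01,  2.76595812e-01,  1.50615851e+00,  1.94998771e-05,
        1.36070382e+00, -1.20993212e-01]), 'qd': array([ 0.00047708, -0.00228339,  0.00076818, -0.000336  , -0.00122288,
        0.00044122]), 'effort': array([ 7.19039817e-04, -4.16778409e+01, -2.45808613e+01, -3.00630313e-05,
        1.10963755e-02,  1.80917297e-06]), 'position': array([0.25442766, 0.51519196, 0.30302902]), 'ee_rot': array([-3.29138838e-04,  2.27399626e-01,  9.73801078e-01, -8.72794614e-04]), 'contact_force': array([0.13171968, 0.76007112, 0.39113038]), 'moment': array([-0.03519149, -0.04411574, -0.01759079]), 'width': 0.08539751549774169}
0.0539
top station [([0.574, 0.072, 0.003], 0.97), ([0.642, -0.026, 0.103], 0.24), ([0.532, 0.174, 0.032], 0.17)]
top sheath [([0.198, 0.301, 0.007], 0.86), ([0.533, -0.244, 0.006], 0.77), ([0.531, 0.171, 0.037], 0.71)]
top probe [([0.485, 0.011, 0.038], 0.71), ([0.573, 0.071, -0.002], 0.4)]
top wing_a [([0.675, 0.13, 0.072], 0.67), ([0.528, 0.083, 0.011], 0.62), ([0.628, -0.034, 0.071], 0.53)]
top grip_a [([0.63, -0.033, 0.103], 0.68), ([0.671, 0.132, 0.103], 0.43), ([0.643, -0.023, 0.103], 0.21)]
top tip_a [([0.643, -0.023, 0.106], 0.46), ([0.691, 0.146, 0.103], 0.45)]
top slot_a [([0.48, 0.013, 0.031], 0.96), ([0.531, 0.174, 0.033], 0.94), ([0.529, 0.082, 0.011], 0.25)]
top cup [([0.526, 0.083, 0.01], 0.85)]
scene station [([0.574, 0.07, 0.0], 0.73)]
scene sheath [([0.537, 0.175, 0.032], 0.69), ([0.197, 0.294, 0.012], 0.62), ([0.534, -0.24, 0.008], 0.5)]
scene probe [([0.481, 0.012, 0.036], 0.65)]
scene wing_a [([0.63, -0.034, 0.069], 0.6), ([0.673, 0.132, 0.075], 0.47)]
scene grip_a [([0.674, 0.128, 0.098], 0.54), ([0.626, -0.032, 0.106], 0.42)]
scene tip_a [([0.646, -0.028, 0.097], 0.64), ([0.69, 0.14, 0.102], 0.5)]
scene slot_a [([0.532, 0.174, 0.038], 0.88), ([0.483, 0.009, 0.04], 0.83)]
scene cup [([0.529, 0.09, 0.011], 0.48)]
```

View pics/top0.png

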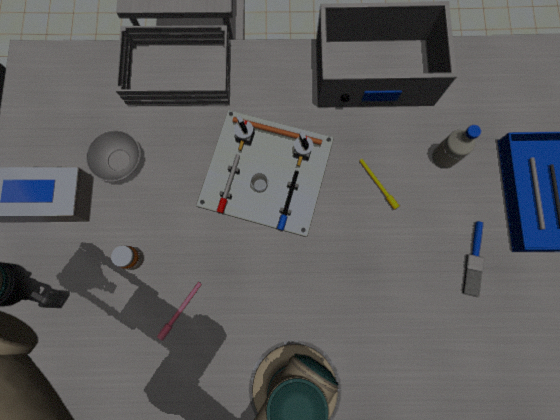

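View pics/scene0.png

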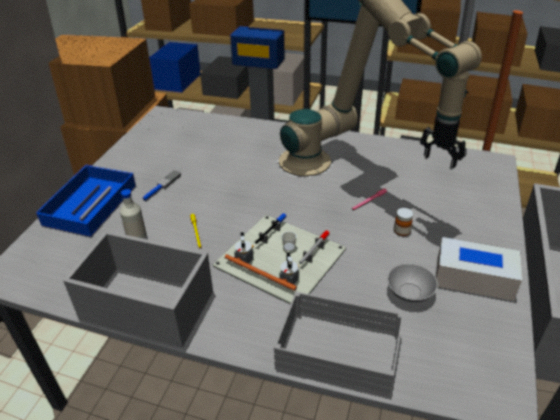

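The red hub is at top-view pixel (222,205) and its tube points up to the valve at (243,130). The blue one is at (282,222) with its valve at (303,147). In the scene view the red hub is at (322,237) and its valve at about (289,270). So the sheath lies in slot a, and valve a is at about (0.674, 0.131) with station yaw about -17°. The wing points at about +37° in world, roughly 0.94 rad short of seated. I'll hover over it with the tool yaw at about 37°.

Call:
drive_tool --pt "0.028 -0.0256 0 -7.8" --pt "0.028 -0.0256 0 -7.8" --pt "0.028 -0.0256 0 -7.8" --pt "0.028 -0.0256 0 -7.8" --pt "0.028 -0.0256 0 -7.8" --jaw 0.0854

```text
clock: 1.52
position: [0.3955, 0.3867, 0.304]
ee_rot: [0.0, 0.541, 0.841, 0.0]
contact_force: [0.4, -0.3, 0.7]
width: 0.0855
```

Call:
drive_tool --pt "0.028 -0.0256 0 -7.8" --pt "0.028 -0.0256 0 -7.8" --pt "0.028 -0.0256 0 -7.8" --pt "0.028 -0.0256 0 -7.8" --pt "0.028 -0.0256 0 -7.8"

```text
clock: 2.15
position: [0.5355, 0.2587, 0.304]
ee_rot: [0.0, 0.791, 0.612, 0.0]
contact_force: [0.7, -0.5, -0.2]
width: 0.085
```

Call:
drive_tool --pt "0.028 -0.0256 0 -7.8" --pt "0.028 -0.0256 0 -7.8" --pt "0.028 -0.0256 0 -7.8" --pt "0.028 -0.0256 0 -7.8" --pt "0.028 -0.0256 0 -7.8"

```text
clock: 2.78
position: [0.6756, 0.1307, 0.3038]
ee_rot: [-0.0, 0.95, 0.313, 0.0]
contact_force: [0.6, -0.1, -0.5]
width: 0.0855
```

```bash
cat >h.py <<'E'
from rig import sensors, cams, manip, spotter
import cv2,numpy as np
from scipy.spatial.transform import Rotation as Ro
def st():
    s=sensors.get_state(); q=s["ee_rot"]; R=Ro.from_quat([q[1],q[2],q[3],q[0]]).as_matrix()
    print("t",round(s["clock"],2),"pos",s["position"].round(4),"yaw",round(np.degrees(np.arctan2(R[1,0],R[0,0])),2),"z",R[:,2].round(3),"w",round(s["width"],4),"F",s["contact_force"].round(2),"M",s["moment"].round(3),"q",s["qpos"].round(3),"tau6",s["effort"][5].round(3))
    return s
def ray(im,uv,z):
    """world points at height z under pixels uv"""
    p=cv2.undistortPoints(np.array(uv,float).reshape(-1,1,2),im["intrinsics"],im["D"]).reshape(-1,2)
    d=np.c_[p,np.ones(len(p))]@im["R"]; c=-im["R"].T@im["t"]
    return c+d*((z-c[2])/d[:,2])[:,None]
def marks(c,qs):
  for q in qs: print(c,q,[(np.round(d["point"],4).tolist(),round(d["score"],2)) for d in spotter.landmark_of(q,c)])
E
python3 - <<'E'
from h import *
st(); i=cams.get_image("wrist"); cv2.imwrite("pics/w1.png",i["color"][:,:,::-1])
print(-i["R"].T@i["t"])
np.savez("w1.npz",**{k:i[k] for k in("intrinsics","D","R","t","color")})
marks("wrist",("wing_a","grip_a","tip_a","slot_a","sheath"))
E
```

```text
t 2.77 pos [0.6756 0.1307 0.3038] yaw 36.45 z [ 0.  0. -1.] w 0.0855 F [ 0.62 -0.13 -0.51] M [-0.003 -0.037  0.011] q [0.09  0.449 1.237 0.    1.456 1.025] tau6 -0.621
[0.74042644 0.17825958 0.37421929]
wrist wing_a [([0.6742, 0.129, 0.0719], 0.9), ([0.6242, -0.0335, 0.0699], 0.89)]
wrist grip_a [([0.6232, -0.0278, 0.096], 0.97), ([0.6743, 0.1327, 0.1007], 0.68)]
wrist tip_a [([0.6901, 0.1421, 0.1009], 0.78), ([0.6468, -0.028, 0.0992], 0.64)]
wrist slot_a [([0.5333, 0.173, 0.0356], 0.87), ([0.4808, 0.0081, 0.0376], 0.81)]
wrist sheath [([0.5314, 0.171, 0.0314], 0.67), ([0.1957, 0.2983, 0.0107], 0.56)]
```

View pics/w1.png

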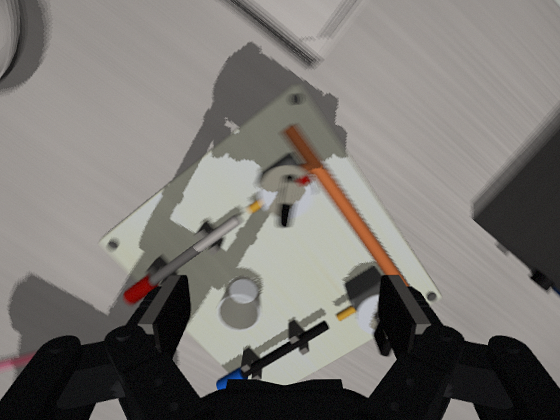

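The picture shows the red-hubbed tube leading to valve a, with its dial at about (283,180) and red tick at (304,181). The wing runs from about (289,178) to (286,222). The orange pipe behind it is low. I'll enlarge the valve to measure the wing.

```bash
python3 - <<'E'
from h import *
i=dict(np.load("w1.npz"))
c=i["color"][140:240,220:350,::-1]; c=cv2.resize(c,None,fx=6,fy=6,interpolation=cv2.INTER_CUBIC)
c=cv2.convertScaleAbs(c,alpha=1.5,beta=25)
def proj(P): return cv2.projectPoints(np.array(P,float),cv2.Rodrigues(i["R"])[0],i["t"],i["intrinsics"],i["D"])[0].reshape(-1,2)
ax=np.array([.674,.1308]); 
for yaw,col in((37,(0,255,0)),):
  d=np.array([np.cos(np.radians(yaw)),np.sin(np.radians(yaw))]); n=np.array([-d[1],d[0]])
  P=[[*(ax+a*.02*d+b*.0055*n),.1145] for a,b in((1,1),(1,-1),(-1,-1),(-1,1))]
  p=((proj(P)-[220,140]+.5)*6).astype(int); cv2.polylines(c,[p],True,col,1); cv2.circle(c,tuple(((p[0]+p[1])//2).tolist()),4,(0,0,255),1)
cv2.imwrite("pics/w1c.png",c)
E
```

```text
(no output)
```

View pics/w1c.png

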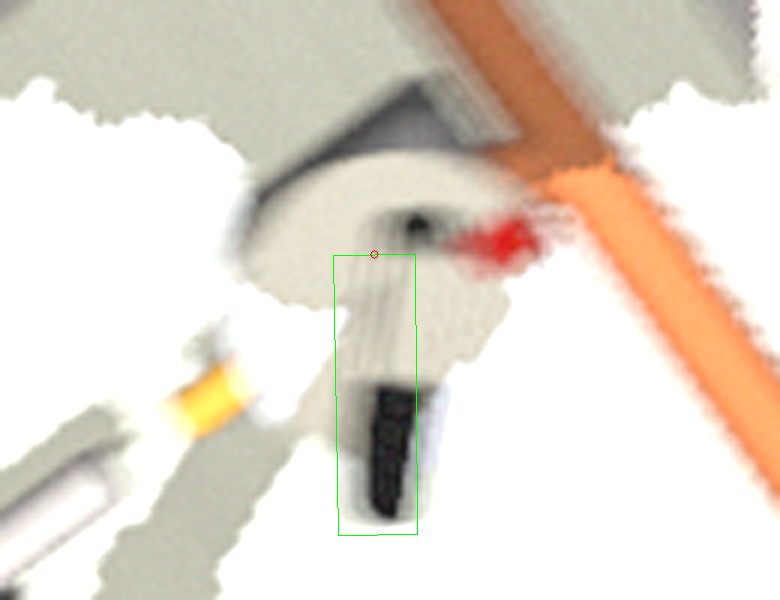

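Call:
drive_tool --pt "-0.001 0 -0.02 0" --pt "0 0 -0.02 0" --pt "0 0 -0.02 0" --pt "0 0 0 0" --pt "0 0 0 0"

```text
clock: 3.7
position: [0.6737, 0.1323, 0.245]
ee_rot: [0.0, 0.949, 0.315, 0.001]
contact_force: [0.1, 0.9, -0.1]
width: 0.0854
```

```bash
python3 - <<'E'
from h import *
st()
for k in range(3):
  i=cams.get_image("wrist"); marks("wrist",("grip_a","tip_a"))
def proj(P): return cv2.projectPoints(np.array(P,float),cv2.Rodrigues(i["R"])[0],i["t"],i["intrinsics"],i["D"])[0].reshape(-1,2)
ax=np.array([.6744,.1308]); o=proj([[*ax,.1145]])[0].astype(int)-[60,45]
c=i["color"][o[1]:o[1]+90,o[0]:o[0]+120,::-1]; c=cv2.resize(c,None,fx=6.5,fy=6.5,interpolation=cv2.INTER_CUBIC)
d=np.array([np.cos(np.radians(36)),np.sin(np.radians(36))]); n=np.array([-d[1],d[0]])
P=[[*(ax+a*.02*d+b*.0055*n),.1145] for a,b in((1,1),(1,-1),(-1,-1),(-1,1))]
p=((proj(P)-o+.5)*6.5).astype(int); cv2.polylines(c,[p],True,(0,255,0),1)
cv2.imwrite("pics/w2c.png",c); print(o,c.shape)
np.savez("w2.npz",**{k:i[k] for k in("intrinsics","D","R","t","color")})
E
```

```text
t 3.7 pos [0.6737 0.1323 0.245 ] yaw 36.77 z [ 0.002  0.    -1.   ] w 0.0854 F [ 0.14  0.94 -0.09] M [0.051 0.047 0.025] q [0.093 0.476 1.338 0.    1.327 1.022] tau6 -0.001
wrist grip_a [([0.6772, 0.1323, 0.0996], 0.65)]
wrist tip_a [([0.6887, 0.1419, 0.102], 0.95)]
wrist grip_a [([0.6777, 0.1333, 0.1025], 0.9)]
wrist tip_a [([0.6866, 0.142, 0.101], 0.83)]
wrist grip_a [([0.6769, 0.1342, 0.101], 0.95)]
wrist tip_a [([0.6869, 0.1434, 0.098], 0.78), ([0.5321, 0.0882, 0.015], 0.7)]
[224 186] (585, 780, 3)
```

View pics/w2c.png

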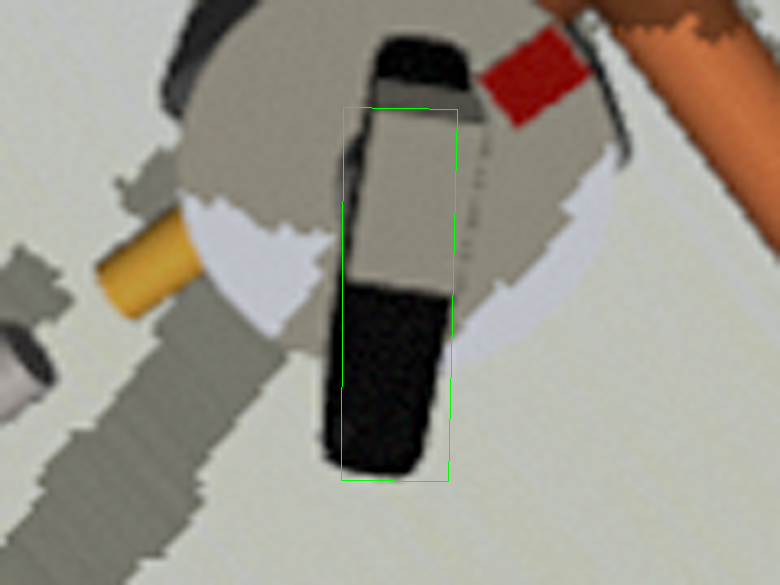

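The crop is sharp: the top face runs from its marked end centre at crop (417,113) to the far end centre at (375,472). I'll convert these to world points.

```bash
python3 - <<'E'
from h import *
i=dict(np.load("w2.npz"))
uv=np.array([[417,113],[375,472]])/6.5-.5+[224,186]
a,b=ray(i,uv,.1145); print(a,b,(a+b)/2,np.linalg.norm(a-b),np.degrees(np.arctan2(*(a-b)[1::-1])))
E
```

```text
[0.69115403 0.14099868 0.1145    ] [0.65783661 0.12133236 0.1145    ] [0.67449532 0.13116552 0.1145    ] 0.03868868735618537 30.552147751429573
```

Call:
drive_tool --pt "0.0005 -0.0007 -0.018 -3" --pt "0.0005 -0.0005 -0.018 -3" --pt "0 0 -0.018 0" --pt "0 0 -0.018 0" --pt "0 0 -0.018 0"

```text
clock: 4.78
position: [0.6746, 0.1304, 0.1528]
ee_rot: [0.0, 0.964, 0.265, -0.0]
contact_force: [-0.2, 1.2, -0.5]
width: 0.0857
```

Call:
drive_tool --pt "0 0 0 0" --pt "0 0 0 0" --pt "0 0 0 0" --pt "0 0 0 0" --pt "0 0 0 0" --jaw 0.0 --force 50

```text
clock: 5.4
position: [0.6745, 0.1312, 0.1548]
ee_rot: [-0.001, 0.964, 0.265, 0.0]
contact_force: [-2.0, 3.1, 3.3]
width: 0.0107
```

```bash
python3 -c "from h import *;st()"
```

```text
t 5.4 pos [0.6745 0.1312 0.1548] yaw 30.7 z [ 0.001  0.002 -1.   ] w 0.0107 F [-2.04  3.13  3.34] M [ 0.554  0.288 -0.012] q [0.09  0.543 1.455 0.002 1.143 1.125] tau6 -0.033
```

Gripped at 10.7 mm, as expected for an 11 mm wing. Turning clockwise is negative spin, with about 48° expected to the stop.

Call:
drive_tool --pt "0 0 0 -8" --pt "0 0 0 -8" --pt "0 0 0 -8" --pt "0 0 0 -8" --pt "0 0 0 -8"

```text
clock: 6.02
position: [0.6746, 0.1311, 0.1548]
ee_rot: [-0.001, 0.997, -0.083, 0.0]
contact_force: [-1.8, 1.5, 3.9]
width: 0.0104
```

```bash
python3 -c "from h import *;st()"
```

```text
t 6.03 pos [0.6746 0.1311 0.1548] yaw -9.54 z [ 0.001  0.001 -1.   ] w 0.0104 F [-1.83  1.55  3.94] M [0.415 0.217 0.099] q [9.000e-02 5.430e-01 1.455e+00 1.000e-03 1.143e+00 1.827e+00] tau6 -0.849
```

Call:
drive_tool --pt "0 0 0 -1" --pt "0 0 0 -1" --pt "0 0 0 -1" --pt "0 0 0 -1" --pt "0 0 0 0"

```text
clock: 6.65
position: [0.6746, 0.1311, 0.1548]
ee_rot: [-0.001, 0.993, -0.115, 0.0]
contact_force: [-2.6, 2.8, 5.1]
width: 0.0104
```

```bash
python3 -c "from h import *;st()"
```

```text
t 6.65 pos [0.6746 0.1311 0.1548] yaw -13.2 z [ 0.     0.001 -1.   ] w 0.0104 F [-2.6   2.81  5.14] M [ 0.628  0.363 -0.04 ] q [9.000e-02 5.430e-01 1.455e+00 1.000e-03 1.143e+00 1.891e+00] tau6 -0.033
```

Call:
drive_tool --pt "0 0 0 -1" --pt "0 0 0 -1" --pt "0 0 0 0" --pt "0 0 0 0" --pt "0 0 0 0"

```text
clock: 7.28
position: [0.6746, 0.1311, 0.1548]
ee_rot: [-0.001, 0.991, -0.132, 0.0]
contact_force: [-2.5, 3.4, 5.0]
width: 0.0104
```

```bash
python3 -c "from h import *;st()"
```

```text
t 7.28 pos [0.6746 0.1311 0.1548] yaw -15.2 z [ 0.     0.001 -1.   ] w 0.0104 F [-2.53  3.39  5.05] M [ 0.578  0.355 -0.076] q [9.000e-02 5.430e-01 1.455e+00 1.000e-03 1.143e+00 1.926e+00] tau6 -0.051
```

Call:
drive_tool --pt "0 0 0 -1" --pt "0 0 0 -1" --pt "0 0 0 0" --pt "0 0 0 0" --pt "0 0 0 0"

```text
clock: 7.9
position: [0.6747, 0.1311, 0.1548]
ee_rot: [-0.0, 0.989, -0.148, 0.0]
contact_force: [-2.3, 2.2, 5.3]
width: 0.0103
```

```bash
python3 -c "from h import *;st()"
```

```text
t 7.9 pos [0.6747 0.1311 0.1548] yaw -17.06 z [ 0.001  0.001 -1.   ] w 0.0103 F [-2.28  2.19  5.34] M [0.673 0.34  0.636] q [9.000e-02 5.430e-01 1.455e+00 1.000e-03 1.143e+00 1.959e+00] tau6 0.659
```

Call:
drive_tool --pt "0 0 0 -1" --pt "0 0 0 -1" --pt "0 0 0 0" --pt "0 0 0 0" --pt "0 0 0 0"

```text
clock: 8.52
position: [0.6747, 0.1311, 0.1548]
ee_rot: [-0.0, 0.986, -0.164, 0.001]
contact_force: [-2.7, 3.5, 5.0]
width: 0.0099
```

```bash
python3 -c "from h import *;st()"
```

```text
t 8.53 pos [0.6747 0.1311 0.1548] yaw -18.91 z [ 0.001 -0.    -1.   ] w 0.0099 F [-2.73  3.53  5.01] M [0.647 0.205 1.36 ] q [ 0.091  0.543  1.455 -0.     1.143  1.992] tau6 1.366
```

The stop is reached: moment rises to 0.64 and then 1.36 N m. I'll unload to find the tool yaw at zero torque, which serves as the seat reference and also shows any slip in the grip.

Call:
drive_tool --pt "0 0 0 1" --pt "0 0 0 1" --pt "0 0 0 0" --pt "0 0 0 0" --pt "0 0 0 0"

```text
clock: 9.15
position: [0.6747, 0.1311, 0.1548]
ee_rot: [-0.0, 0.989, -0.148, 0.0]
contact_force: [-1.9, 3.4, 5.2]
width: 0.0104
```

```bash
python3 -c "from h import *;st()"
```

```text
t 9.15 pos [0.6747 0.1311 0.1548] yaw -17.07 z [ 0.001  0.001 -1.   ] w 0.0104 F [-1.88  3.45  5.2 ] M [0.655 0.283 0.571] q [9.000e-02 5.430e-01 1.455e+00 1.000e-03 1.143e+00 1.959e+00] tau6 0.614
```

Call:
drive_tool --pt "0 0 0 1" --pt "0 0 0 0" --pt "0 0 0 0" --pt "0 0 0 0" --pt "0 0 0 0"

```text
clock: 9.78
position: [0.6747, 0.131, 0.1548]
ee_rot: [-0.001, 0.99, -0.141, 0.0]
contact_force: [-1.7, 3.2, 5.4]
width: 0.0102
```

```bash
python3 - <<'E'
from h import *
s=st()
i=cams.get_image("wrist"); cv2.imwrite("pics/w3.png",i["color"][:,:,::-1])
np.savez("w3.npz",**{k:i[k] for k in("intrinsics","D","R","t","color")})
E
```

```text
t 9.78 pos [0.6747 0.131  0.1548] yaw -16.18 z [ 0.001  0.001 -1.   ] w 0.0102 F [-1.67  3.21  5.44] M [0.694 0.213 0.101] q [9.000e-02 5.430e-01 1.455e+00 1.000e-03 1.143e+00 1.943e+00] tau6 0.059
```

View pics/w3.png

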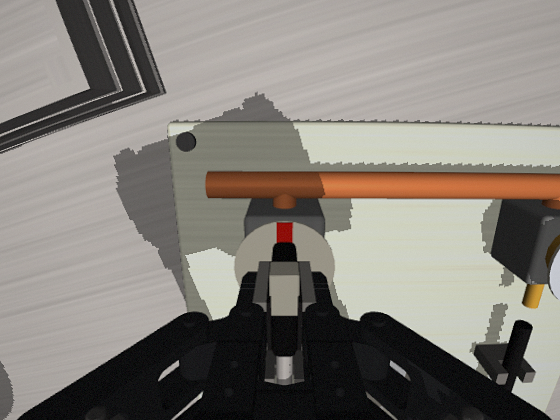

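The wing's white mark points straight at the red tick: wing at (285,285), tick at (285,232). So it is seated, with the zero-torque yaw at about -16.1°. I'll back off 90° counter-clockwise.

Call:
drive_tool --pt "0 0 0 6" --pt "0 0 0 6" --pt "0 0 0 6" --pt "0 0 0 6" --pt "0 0 0 6"

```text
clock: 10.45
position: [0.6747, 0.1312, 0.1548]
ee_rot: [-0.001, 0.993, 0.122, 0.0]
contact_force: [-2.9, 3.7, 5.1]
width: 0.0101
```

Call:
drive_tool --pt "0 0 0 6" --pt "0 0 0 6" --pt "0 0 0 6" --pt "0 0 0 6" --pt "0 0 0 6"

```text
clock: 11.08
position: [0.6746, 0.1312, 0.1548]
ee_rot: [-0.001, 0.927, 0.375, 0.001]
contact_force: [-2.0, 3.9, 5.1]
width: 0.01
```

Call:
drive_tool --pt "0 0 0 8" --pt "0 0 0 8" --pt "0 0 0 8" --pt "0 0 0 4" --pt "0 0 0 2.2"

```text
clock: 11.7
position: [0.6745, 0.1313, 0.1548]
ee_rot: [-0.001, 0.798, 0.602, 0.001]
contact_force: [-2.3, 4.4, 6.2]
width: 0.0106
```

Call:
drive_tool --pt "0 0 0 0" --pt "0 0 0 0" --pt "0 0 0 0" --pt "0 0 0 0" --pt "0 0 0 0"

```text
clock: 12.32
position: [0.6745, 0.1313, 0.1548]
ee_rot: [-0.0, 0.799, 0.602, 0.001]
contact_force: [-2.9, 4.3, 4.7]
width: 0.0099
```

```bash
python3 - <<'E'
from h import *
s=st()
i=cams.get_image("wrist"); cv2.imwrite("pics/w4.png",i["color"][:,:,::-1])
np.savez("w4.npz",**{k:i[k] for k in("intrinsics","D","R","t","color")})
marks("wrist",("tip_a","grip_a"))
E
```

```text
t 12.32 pos [0.6745 0.1313 0.1548] yaw 74.02 z [ 0.     0.002 -1.   ] w 0.0099 F [-2.89  4.3   4.67] M [0.654 0.361 0.052] q [0.09  0.543 1.455 0.002 1.143 0.369] tau6 0.058
wrist tip_a [([0.6741, 0.1525, 0.1009], 0.77)]
wrist grip_a [([0.6805, 0.132, 0.1008], 0.94), ([0.5315, 0.0893, 0.0142], 0.34)]
```

View pics/w4.png

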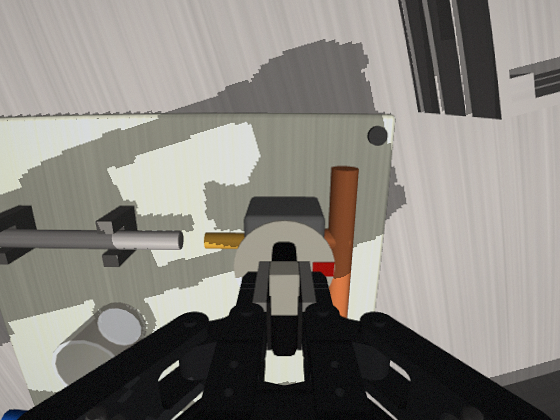

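The wing at (285,285) now sits at right angles to the red tick at (323,269). The sheath still lies in its cradle and the cup is standing. The tool turned 90.1° from the seat. I'll check the rest numerically and hand in.

```bash
python3 - <<'E'
from h import *
cams.get_image("top"); marks("top",("sheath","probe","cup","tip_b"))
st(); print(manip.sign_off())
E
```

```text
top sheath [([0.5328, -0.2443, 0.0046], 0.68), ([0.197, 0.2996, 0.0061], 0.57)]
top probe [([0.4854, 0.0111, 0.0409], 0.61)]
top cup []
top tip_b [([0.6435, -0.0212, 0.1044], 0.58)]
t 12.72 pos [0.6745 0.1313 0.1548] yaw 74.02 z [ 0.     0.002 -1.   ] w 0.0104 F [-2.55  3.    6.11] M [0.682 0.388 0.058] q [0.09  0.543 1.455 0.002 1.143 0.369] tau6 0.058
the job is handed in; nothing more can be done
None
```

The red-hubbed sheath lies in cradle a, so I worked on thumbscrew a. I gripped its wing and turned it clockwise until it seated. Then I backed it off a quarter turn and handed the job in at 12.7 s, still gripping it at 50 N.

**Seating:** the turning moment rose to 1.36 N m at the stop, well above the 0.06 N m friction. A picture showed the white mark pointing at the red tick.

**Back-off:** the tool turned 90.1°, from -16.1° at zero torque to 74.02°. The wrist picture shows the wing at right angles to the tick. The arm is still, the opening is about 10 mm, and the remaining moment is about 0.06 N m, the level of the friction.

**Everything else:**
- **Unchanged:** in the last top view, the probe and the mark on thumbscrew b are where they were at the start.
- **Missed by the detector:** that view did not report the sheath in its cradle or the cup. The arm or its shadow may have been in the way. The wrist picture taken just before shows both undisturbed.
- **Position error:** the last wrist-view detection of grip_a was about 6 mm off in x from the gripped axis. I put that down to the fingers partly hiding it.

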